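# Refit the soap tray on its rail

## Task

Put the oval soap tray back on the steel rail bracket: enter its foot at the rail's open end and slide it in until it is fully home against the end stop. Then lay the bar of soap flat in the tray and let go. Leave the mug, the cup and the jug where they stand.

Things in the scene. Friction and masses are not known exactly. Their poses are not given: they have to be found in the camera images.
- rail: Steel rail bracket fixed to the ledge: a low C-channel 150 mm long, 47 mm wide, 15.5 mm high, open at one end (mouth), closed by an end stop at x = 150 mm. Origin: on the ledge under the middle of the mouth; +x runs from mouth to stop, z up. At x = 212 mm a spring clip holds a toothbrush level across the rail, 180 mm long, its top 63 mm above the ledge.
- rail_mouth (a point): Middle of the open mouth, on the channel's floor, 3 mm above the ledge; axes as rail. Inside, the channel is 39 mm wide and 9.5 mm high; two lips 3 mm thick leave a slot 21 mm wide in the top, so a foot gets in only through the mouth. Two guide ears, 12.5 mm high, flare from the mouth to x = -12 mm (there 43 mm apart inside, 53 mm over the outsides).
- rail_home (a point): Point on the channel's floor, 120 mm from the mouth, 3 mm above the ledge: where the tray's origin lies when the tray is fully home, its foot's end against the stop. Axes as rail.
- tray: Oval grey soap tray on a T foot, loose, 0.11 to 0.22 kg, upright on the ledge. Origin: centre of the foot's underside; x along, y across, z up. Foot 60 x 34 x 6 mm; stalk 50 x 14 mm, z 6 to 26; dish 116 x 60 mm, z 26 to 41, its sides straight and parallel over the middle 56 mm (grip here from above, across y). Same both ways round: either end may enter first. Slides freely in the rail.
- tray_floor (a point): Centre of the dish's floor, 32 mm above the tray's origin, axes as tray. Inside, the dish is 108 mm by 52 mm with round ends; its rim stands 9 mm above this floor.
- soap: Bar of soap, loose, lying flat: 70 mm (x) by 40 mm (y) by 30 mm high, rounded edges, 0.08 to 0.15 kg. Origin: centre of its underside. It fits in the dish lengthwise (its x along the tray's x, either way round) with about 6 mm to spare each side.
- mug: Pink plastic mug with a handle, bystander, 80 mm across, 90 mm high. Origin: centre of its underside.
- cup: White ceramic cup without handle, bystander, 76 mm across, 75 mm high. Origin: centre of its underside.
- jug: Aluminium jug with a handle, bystander, 112 mm across, 150 mm high. Origin: centre of its underside.
Things that resemble listed ones, but are neither listed nor needed, are in the scene too. Several things look just like the tray: the one meant starts farthest from the robot's base.

How it is judged:
By the outcome, as a careful person would: the job done as asked, in the order asked, and still so for the second after the job is handed in, with the robot touching nothing.
It also fails if it takes over 72 s, if anything falls off the work surface, if the arm or the gripper's body presses on something with over 40 N, if the wrist force passes 120 N, or if a joint passes its speed limit or range.

## Robot

A 7-joint arm with a two-finger parallel gripper is mounted at the origin on the work surface. World frame = base frame: x ahead of the robot, y to its left, z up, the work surface at z = 0. Lengths are in m, angles in rad, forces in N, time in s.
With the tool pointing down it reaches from about 0.425 to 1.025 m from the base axis. Payload 9.4 kg.
Tool frame: the origin (TCP) lies at the centre of the arm's flange, where the gripper is bolted on; the fingertips stand 173 mm ahead of it and the grasp point (between the pads) lies 155 mm ahead of it; x points along the fingers, y is the direction in which the jaws open and shut, and the axes are right-handed (so a half turn about x gives the same grasp; the last joint's range is limited). The gripper opens to 85 mm and grips with 20 to 120 N. Pads are 22 mm wide; open, the fingers measure 114 mm over their backs; the gripper's body (76 mm by 85 mm) begins 54 mm behind the grasp point. The pads swing forward as they close: fully open they stand 13 mm farther back than shut.
Start: joints at [-1.199, 0.599, -0.003, 1.599, 0.002, 0.943, -0.08], TCP at [0.315, 0.653, 0.405] pointing down, gripper open.
Joint ranges: [-2.57, 2.57], [-0.35, 1.97], [-1.29, 1.29], [0.11, 2.56], [-1.05, 4.19], [0.11, 1.86], [-2.63, 2.63]. Speed limits (rad/s): [2.22, 2.22, 3.01, 3.01, 3.14, 3.14, 3.14].

## Interface

Orientations are given as a rotation vector (axis times angle).
In Python, from workcell import robot gives the robot as it stands.
- The arm moves only by the tool apply_moves, never from a script. Its argument "targets" is one flat list of numbers, 5 for each row, row after row: the shift along the tool's x, y, z in m, then the turn about the tool's x in degrees, then the finger opening in m, from 0 to 0.0854. A call has 1 to 10 rows; each row is the pose to reach, as a shift and turn from the pose commanded when the call began, along the tool's axes at that moment; what a row does not reach only later rows make up. A row lasts 1/12 s, in which the tool goes at most 41.7 mm and 7.16 degrees, less where a joint would pass 70% of its speed; a pose out of reach is approached as far as the arm can. A call with a gripper value outside its range is refused whole. The fingers move at their own pace and stop on an object; "squeeze" is the grip in N (left out, the last holds). Time passes only in rows, so rows that repeat a pose let the fingers close. It gives the time, the measured TCP pose, the force and the opening at its end, in the units of the state.
- robot.state(): the state, without advancing time (a new reading comes with each control period).
- robot.grab_frame(name): name is "side" or "top" or "wrist"; returns the picture (420x560x3 uint8, blue, green, red); there is no depth.
- robot.camera_model(name): a dict with "fx", "fy", "cx", "cy" (pixels), "position" and "rotation" of the camera in the world. Camera axes: x right, y up, looking along -z (the intrinsics and any distortion apply to the point x, -y, -z); pixel columns grow to the right and rows downward; lengths in m; the calibration is good to about 2 mm. A picture is of the moment at which its call begins: read the wrist's pose just before it. camera_model takes no time and is no camera call; for the wrist camera it gives the pose at the moment of the call.
- robot.finish_job(): hands the job in, once; it reports no verdict.
The state is a dict: "clock": time; "joint_pos": joint angles; "qd": joint speeds; "effort": joint torques, N m; "ee_pos": TCP position; "eef_rot": TCP orientation; "contact_force": force on the tool from outside, world axes, zero at the start; "ft_torque": the same for the moment, N m; "width": finger opening in m.
Only numpy, scipy, OpenCV 4.12 (cv2) and the standard library are available. Lean on these libraries where they do the work, as an engineer would, in place of code of your own. Each camera call takes 0.05 s, during which the arm holds its last target.

## Working session

There is one attempt and no reset: what is moved stays moved. The work goes in short steps, Python scripts to look and compute and a tool call to move; the robot and the scene stay as the last step left them, time stands still between calls to the robot, and variables do not carry over. Pictures are saved under pics/ and viewed, and the job is handed in when it is done.

Besides the shell and the picture viewer there is one more tool, called after "Emit:" as name(argument=value, ...) on one line, values as JSON. apply_moves: Moves the arm, as the interface text tells. Its arguments: {"type":"object","properties":{"targets":{"type":"array","items":{"type":"number"}},"squeeze":{"type":"number"}},"required":["targets"]}

```bash
ls; mkdir -p pics; python3 - <<'E'
from workcell import robot
import cv2
print(robot.state())
for n in ("side","top","wrist"):
    m=robot.camera_model(n); print(n,m)
    cv2.imwrite(f"pics/{n}0.png",robot.grab_frame(n))
E
```

```text
pics
{'clock': 0.0, 'joint_pos': array([-1.19869809,  0.60016133, -0.00253308,  1.6001499 ,  0.00179553,
        0.94290529, -0.07977734]), 'qd': array([ 0.00041583, -0.00032574,  0.00181645, -0.00192087,  0.00156654,
       -0.001498  ,  0.00071173]), 'effort': array([ 2.94710389e-04, -7.76447296e+01,  1.56520016e+00, -2.58007228e+01,
        1.23865058e-02,  8.98408616e-03,  6.81007933e-06]), 'ee_pos': array([0.31447268, 0.65301715, 0.40378358]), 'eef_rot': array([ 0.350633  ,  1.54221461, -0.35317588]), 'contact_force': array([ 0.50470506, -0.29438734, -1.06510986]), 'ft_torque': array([-0.01844858,  0.04838705,  0.05376482]), 'width': 0.08520330802199062}
side {'fx': 454.13557323994957, 'fy': 454.13557323994957, 'cx': 285.2570106199909, 'cy': 212.64715703851058, 'position': array([ 0.27674851, -0.86593931,  1.0056542 ]), 'rotation': array([ 0.76740225, -0.08729644, -0.26526493])}
top {'fx': 512.3402688058405, 'fy': 512.3402688058405, 'cx': 286.77514539386135, 'cy': 213.2213557965185, 'position': array([0.34589823, 0.01817684, 1.35240918]), 'rotation': array([ 0.08406864, -0.11796638, -1.57991685])}
wrist {'fx': 366.1522169993358, 'fy': 366.1522169993358, 'cx': 278.541008017024, 'cy': 212.2039513480485, 'position': array([0.25014994, 0.68434763, 0.37259687]), 'rotation': array([-0.25538237, -0.15775823,  1.11352577])}
```

View pics/top0.png

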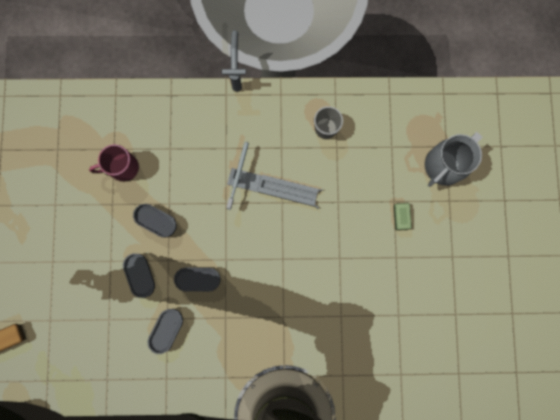

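View pics/side0.png

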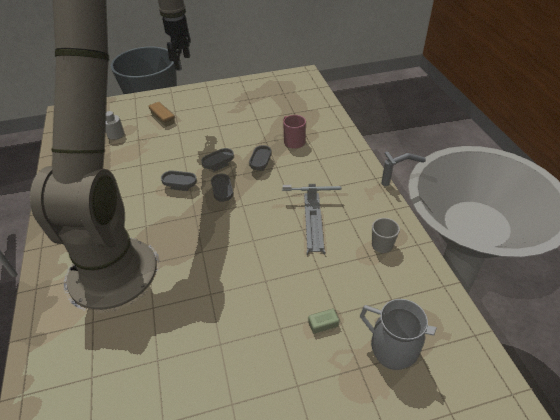

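View pics/wrist0.png

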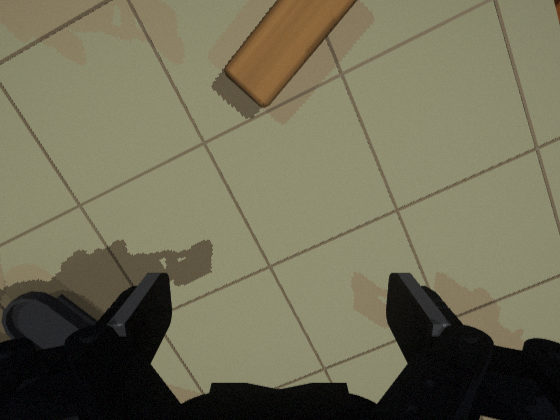

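```bash
cat > h.py <<'E'
import numpy as np, cv2
from scipy.spatial.transform import Rotation as Ro
from workcell import robot
def ray(m,px):
    R=Ro.from_rotvec(m['rotation']).as_matrix()
    d=np.array([(px[0]-m['cx'])/m['fx'],-(px[1]-m['cy'])/m['fy'],-1.0])
    return np.array(m['position']),R@d
def at(m,px,z):
    if isinstance(m,str): m=robot.camera_model(m)
    p,d=ray(m,px); return p+d*(z-p[2])/d[2]
def proj(m,P):
    if isinstance(m,str): m=robot.camera_model(m)
    R=Ro.from_rotvec(m['rotation']).as_matrix()
    q=(np.atleast_2d(P)-np.array(m['position']))@R
    return np.c_[m['cx']+m['fx']*q[:,0]/-q[:,2], m['cy']-m['fy']*q[:,1]/-q[:,2]]
def crop(img,x0,y0,x1,y1,s,name):
    cv2.imwrite('pics/'+name,cv2.resize(img[y0:y1,x0:x1],None,fx=s,fy=s,interpolation=cv2.INTER_CUBIC))
E
python3 - <<'E'
from h import *
print({k:v for k,v in robot.camera_model('top').items()}.keys())
for n,p in dict(t1=(155,221),t2=(139,276),t3=(166,331),cup=(197,279)).items():
    q=at('top',p,.041);print(n,q,np.hypot(*q[:2]))
for p in ((261,155),(218,157),(180,178)):
    q=at('side',p,.041);print(q,np.hypot(*q[:2]))
for p in ((403,217),):print('soap',at('top',p,.03))
print(at('side',(323,317),.03))
print('mouth',at('top',(317,197),.0155),at('side',(316,248),.0155),'stop',at('top',(235,178),.0155))
i=cv2.imread('pics/top0.png'); crop(i,200,130,340,220,5.5,'toprail.png'); crop(i,110,190,230,280,6,'toptray.png')
i=cv2.imread('pics/side0.png'); crop(i,150,130,280,220,6,'sidetray.png');crop(i,260,160,360,260,6,'siderail.png')
E
```

```text
dict_keys(['fx', 'fy', 'cx', 'cy', 'position', 'rotation'])
t1 [0.49846906 0.32679161 0.041     ] 0.5960404055821675
t2 [0.359031   0.36421809 0.041     ] 0.5114274918875616
t3 [0.22191213 0.29398927 0.041     ] 0.36834044170373054
cup [0.34963174 0.21813219 0.041     ] 0.41209708509905235
[0.50500729 0.32432739 0.041     ] 0.6001838182077085
[0.36349966 0.35609508 0.041     ] 0.5088572524407906
[0.22794663 0.28573188 0.041     ] 0.3655165847837692
soap [ 0.50347809 -0.31509415  0.03      ]
[ 0.50650779 -0.31841192  0.03      ]
mouth [ 0.56086237 -0.09233369  0.0155    ] [ 0.56277057 -0.09491844  0.0155    ] stop [0.61390225 0.12420173 0.0155    ]
```

View pics/toprail.png

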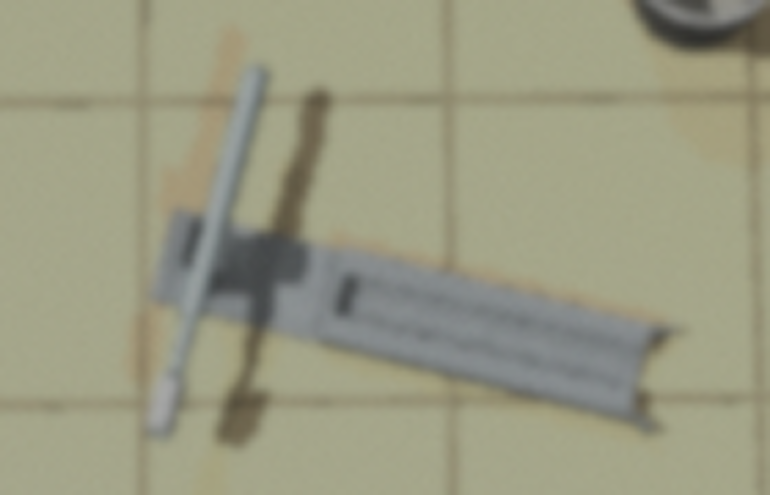

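View pics/toptray.png

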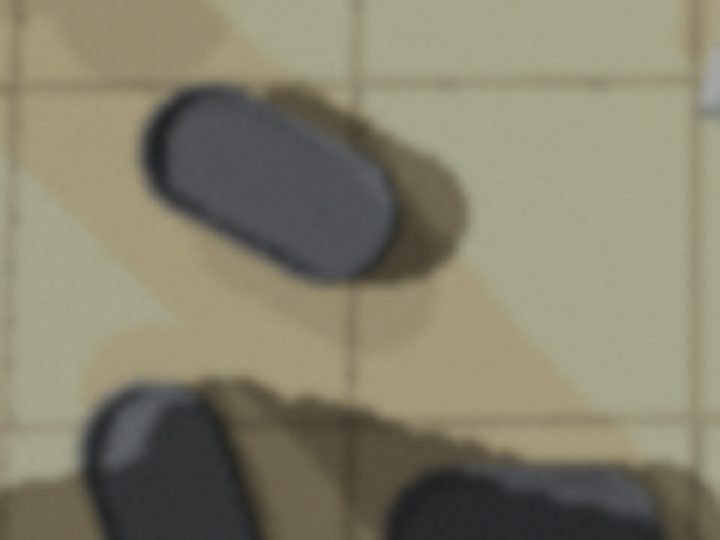

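View pics/sidetray.png

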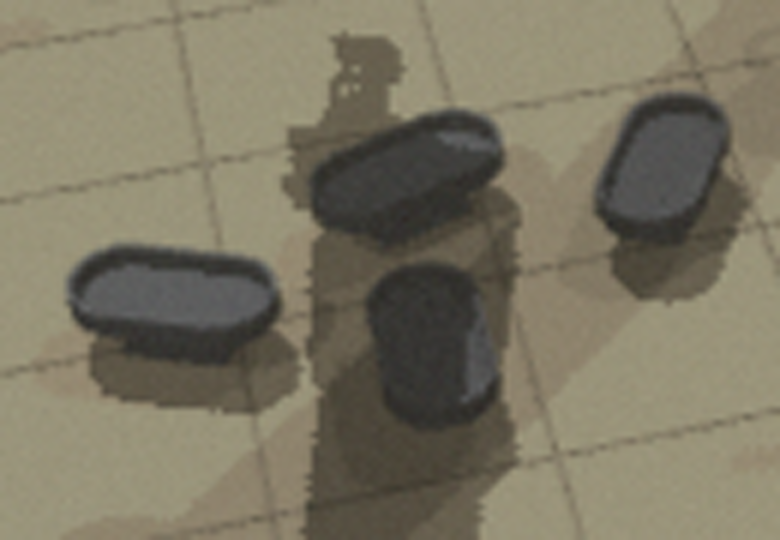

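View pics/siderail.png

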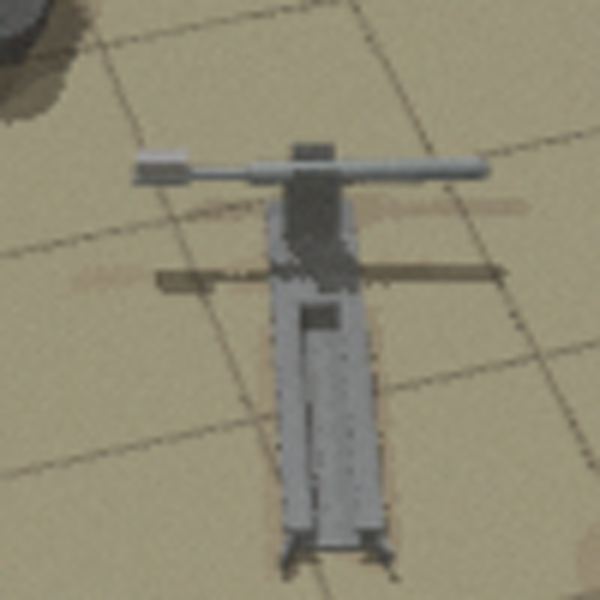

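```bash
cat >> h.py <<'E'
def tool():
    s=robot.state(); R=Ro.from_rotvec(s['eef_rot']).as_matrix(); return np.array(s['ee_pos']),R,s
def go(P,ydir):
    """shift+turn to TCP position P with tool y along +-ydir (deg world), tool down"""
    p,R,s=tool()
    sh=R.T@(np.array(P)-p)
    yt=R.T@np.array([np.cos(np.radians(ydir)),np.sin(np.radians(ydir)),0])
    a=np.degrees(np.arctan2(yt[2],yt[1])); a=(a+90)%180-90
    print('shift',np.round(sh,4),'turn',round(a,2)); return sh,a
E
python3 - <<'E'
from h import *
p,R,s=tool(); print(R)
m=robot.camera_model('wrist'); Rc=Ro.from_rotvec(m['rotation']).as_matrix()
print('cam in tool',R.T@(m['position']-p),'\n',R.T@Rc)
print('view dir',Rc@[0,0,-1])
i=cv2.imread('pics/top0.png')
def top(c,off,s): return (off[0]+c[0]/s,off[1]+c[1]/s)
# tray sides in crop
L=[(265,90),(375,160)]; L2=[(180,210),(295,275)]
for l in (L,L2):
    a,b=[at('top',top(c,(110,190),6),.041) for c in l]; d=b-a; print('tray yaw',np.degrees(np.arctan2(d[1],d[0])),a,b)
# rail outer edges top z=.0155 
for l in ([(365,250),(655,320)],[(320,340),(635,415)]):
    b,a=[at('top',top(c,(200,130),5.5),.0155) for c in l]; d=b-a; print('rail',np.degrees(np.arctan2(d[1],d[0])),a,b)
E
```

```text
[[-3.93928722e-04  4.33871149e-01  9.00974845e-01]
 [-1.13311124e-03  9.00974143e-01 -4.33871306e-01]
 [-9.99999280e-01 -1.19181909e-03  1.36704684e-04]]
cam in tool [ 0.03128156  0.00032033 -0.07156086] 
 [[ 6.69612663e-04  2.80794977e-01 -9.59767541e-01]
 [ 9.99999400e-01  6.43683475e-04  8.86001362e-04]
 [ 8.66571239e-04 -9.59767558e-01 -2.80794378e-01]]
view dir [ 0.25222618 -0.12371441 -0.95972741]
tray yaw -122.94248407446891 [0.53993024 0.32974942 0.041     ] [0.50919666 0.28231969 0.041     ]
tray yaw -119.88399486300933 [0.48856939 0.36476616 0.041     ] [0.46022834 0.31544768 0.041     ]
rail 75.69359031436163 [ 0.58448268 -0.09837127  0.0155    ] [0.62005008 0.04109999 0.0155    ]
rail 75.89389880974512 [ 0.5383069  -0.08778533  0.0155    ] [0.57621183 0.06305256 0.0155    ]
```

```bash
python3 - <<'E'
from h import *
go((.501,.3255,.36),-31.4)
E
```

```text
shift [ 0.0443 -0.2142  0.3101] turn -84.31
```

Emit:
apply_moves(targets=[0.044,-0.214,0.31,95.7,0.085,0.044,-0.214,0.31,95.7,0.085,0.044,-0.214,0.31,95.7,0.085,0.044,-0.214,0.31,95.7,0.085,0.044,-0.214,0.31,95.7,0.085,0.044,-0.214,0.31,95.7,0.085,0.044,-0.214,0.31,95.7,0.085,0.044,-0.214,0.31,95.7,0.085,0.044,-0.214,0.31,95.7,0.085,0.044,-0.214,0.31,95.7,0.085])

```text
clock: 0.98
ee_pos: [0.5046, 0.3178, 0.3605]
eef_rot: [1.312, 1.134, -1.315]
contact_force: [-0.4, -0.2, 0.1]
width: 0.0846
```

```bash
python3 - <<'E'
from h import *
print(tool()[2]['joint_pos'],tool()[0])
go((.501,.3255,.36),-31.4)
E
```

```text
[-0.88733939  0.51702647  0.33577715  1.95860863 -0.24724775  0.70632389
 -0.54669162] [0.50464248 0.31782296 0.36054443]
shift [ 0.0005 -0.0047 -0.0071] turn 23.16
```

Emit:
apply_moves(targets=[0,0,0,7.1,0.085,0,0,0,14.2,0.085,0,0,0,20,0.085,0,0,0,23.7,0.085,0,0,0,23.7,0.085,0,0,0,23.7,0.085])

```text
clock: 1.48
ee_pos: [0.5008, 0.3261, 0.3605]
eef_rot: [1.594, 0.904, -1.594]
contact_force: [0.6, -0.1, -0.5]
width: 0.085
```

```bash
python3 - <<'E'
from h import *
print(tool()[2]['joint_pos'],tool()[0])
go((.501,.3255,.36),-31.4)
m=robot.camera_model('wrist');im=robot.grab_frame('wrist')
np.save('m1.npy',m,allow_pickle=True);cv2.imwrite('pics/w1.png',im)
E
```

```text
[-0.97573465  0.53479961  0.45011655  1.96054117 -0.34208583  0.72093933
 -0.85926472] [0.50084964 0.32612087 0.3604733 ]
shift [0.0005 0.0004 0.0005] turn 0.52
```

View pics/w1.png

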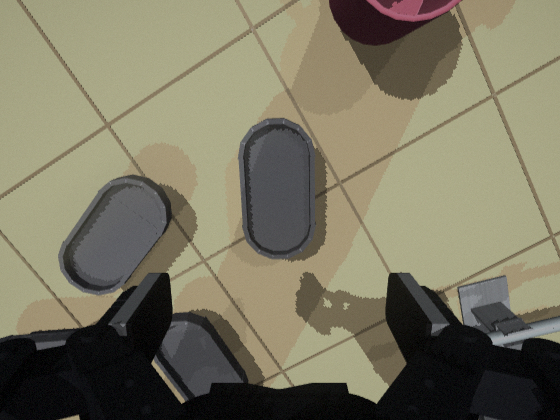

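```bash
cat >> h.py <<'E'
def stadium(x,y,yaw,L,W,z,n=40):
    r=W/2;c=(L-W)/2;t=np.linspace(-np.pi/2,np.pi/2,n)
    P=np.r_[np.c_[c+r*np.cos(t),r*np.sin(t)],np.c_[-c-r*np.cos(t),-r*np.sin(t)]]
    a=np.radians(yaw);Rm=np.array([[np.cos(a),-np.sin(a)],[np.sin(a),np.cos(a)]])
    return np.c_[P@Rm.T+[x,y],np.full(len(P),z)]
def draw(im,m,polys,s,box,name):
    x0,y0,x1,y1=box
    o=cv2.resize(im[y0:y1,x0:x1],None,fx=s,fy=s,interpolation=cv2.INTER_CUBIC)
    for P in polys:
        q=(proj(m,P)-[x0,y0]+.5)*s
        cv2.polylines(o,[q.round().astype(int)],True,(0,0,255),1)
    cv2.imwrite('pics/'+name,o)
E
python3 - <<'E'
from h import *
from scipy.optimize import least_squares
m=np.load('m1.npy',allow_pickle=True).item();im=cv2.imread('pics/w1.png')
g=cv2.GaussianBlur(im,(3,3),0).astype(float).mean(2)
# search radial gradient along normals of predicted outline, on the lit/contrast sides
from scipy.ndimage import map_coordinates
gx=cv2.Sobel(g,cv2.CV_64F,1,0);gy=cv2.Sobel(g,cv2.CV_64F,0,1);G=np.hypot(gx,gy)
mask=(cv2.cvtColor(im,cv2.COLOR_BGR2HSV)[...,1]<70).astype(np.uint8)
n,l,st,ce=cv2.connectedComponentsWithStats(mask); k=l[189,277]; print(st[k],ce[k])
cs,_=cv2.findContours((l==k).astype(np.uint8),cv2.RETR_EXTERNAL,cv2.CHAIN_APPROX_NONE)
c=max(cs,key=cv2.contourArea)[:,0,:]
W=np.array([at(m,p,.041) for p in c]); (cx,cy),(w,h),a=cv2.minAreaRect((W[:,:2]*1000).astype(np.float32)); print(cx,cy,w,h,a)
cv2.imwrite('pics/mask.png',(l==k).astype(np.uint8)*255)
draw(im,m,[W,stadium(cx/1000,cy/1000,58.6,.116,.06,.041)],3.5,(200,100,360,270),'fit1.png')
E
```

```text
[     0      0    560    420 142818] [246.61172961 207.31685082]
484.0066223144531 287.98919677734375 366.8429260253906 522.7841186523438 59.019351959228516
```

View pics/fit1.png

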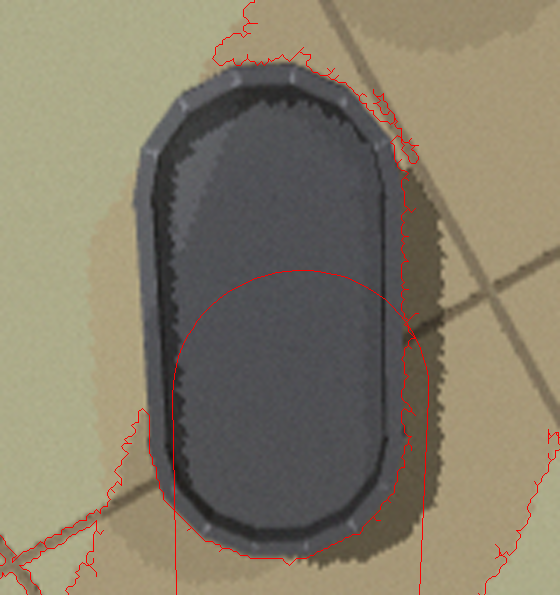

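```bash
python3 - <<'E'
from h import *
m=np.load('m1.npy',allow_pickle=True).item();im=cv2.imread('pics/w1.png')
c=at(m,(277.2,188.2),.041);print(c)
e=[at(m,(200+x/3.5,100+y/3.5),.041) for x,y in ((139,170),(157,450),(399,150),(405,430))]
for a,b in ((e[0],e[1]),(e[2],e[3])): d=a-b;print(np.degrees(np.arctan2(d[1],d[0])))
draw(im,m,[stadium(c[0],c[1],y,.116,.06,.041) for y in (60.5,)]+[stadium(c[0],c[1],y,.108,.052,.041) for y in (60.5,)],3.5,(200,100,360,270),'fit2.png')
E
```

```text
[0.50342378 0.33289816 0.041     ]
61.07011947112908
61.86739804354674
```

View pics/fit2.png

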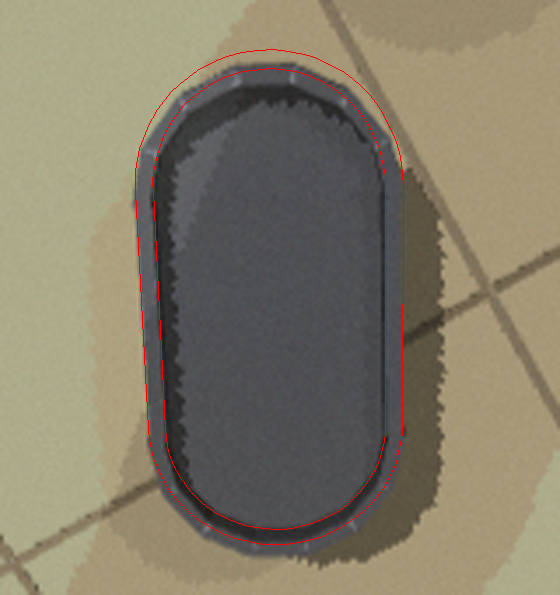

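```bash
python3 - <<'E'
from h import *
go((.502,.330,.185),-29.2)
print(at('top',(118,163),.08))
E
```

```text
shift [ 0.1756 -0.0011 -0.004 ] turn -1.67
[0.64199393 0.4132724  0.08      ]
```

Emit:
apply_moves(targets=[0.03,-0.001,-0.004,-1.7,0.085,0.065,-0.001,-0.004,-1.7,0.085,0.1,-0.001,-0.004,-1.7,0.085,0.13,-0.001,-0.004,-1.7,0.085,0.155,-0.001,-0.004,-1.7,0.085,0.168,-0.001,-0.004,-1.7,0.085,0.1755,-0.001,-0.004,-1.7,0.085,0.1755,-0.001,-0.004,-1.7,0.085])

```text
clock: 2.2
ee_pos: [0.5023, 0.3296, 0.1843]
eef_rot: [1.574, 0.922, -1.577]
contact_force: [0.0, -0.5, 0.3]
width: 0.0849
```

Emit:
apply_moves(targets=[0,0,0,0,0.05,0,0,0,0,0.05,0,0,0,0,0.05,0,0,0,0,0.05,0,0,0,0,0.05,0,0,0,0,0.05], squeeze=35)

```text
clock: 2.7
ee_pos: [0.5026, 0.3301, 0.1869]
eef_rot: [1.578, 0.922, -1.573]
contact_force: [-0.8, -1.1, 7.3]
width: 0.0599
```

```bash
python3 - <<'E'
from h import *
p,R,s=tool();print(s['clock'],p,s['width'],s['contact_force'],R[:,1])
m=robot.camera_model('wrist');im=robot.grab_frame('wrist')
np.save('m2.npy',m,allow_pickle=True);cv2.imwrite('pics/w2.png',im)
E
```

```text
2.7 [0.50264857 0.33008955 0.18685579] 0.059854248764221026 [-0.82132846 -1.06643056  7.31488062] [ 0.87189174 -0.48969751  0.00106464]
```

View pics/w2.png

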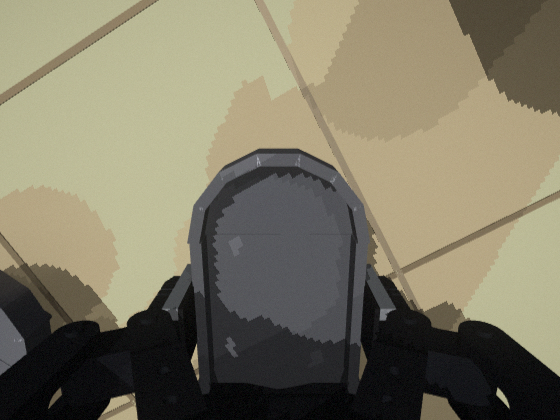

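```bash
python3 - <<'E'
from h import *
m=np.load('m2.npy',allow_pickle=True).item()
p,R,s=tool()
for px in ((278,150),(278,153)): print(R.T@(at(m,px,.041)-p))
go((.551,-.132,.42),-14.2)
E
```

```text
[ 0.14598258 -0.00050403 -0.05812934]
[ 0.14598043 -0.00050516 -0.05720178]
shift [-0.2338  0.2687  0.3786] turn -15.13
```

Emit:
apply_moves(targets=[-0.01,0,0,0,0.05,-0.035,0,0,0,0.05,-0.07,0,0,0,0.05,-0.105,0.015,0.02,-1,0.05,-0.135,0.03,0.042,-3,0.05,-0.16,0.048,0.068,-5,0.05,-0.18,0.068,0.095,-7,0.05,-0.195,0.088,0.124,-9,0.05,-0.21,0.108,0.153,-11,0.05,-0.22,0.128,0.182,-13,0.05])

```text
clock: 3.58
ee_pos: [0.5242, 0.1066, 0.4077]
eef_rot: [1.417, 1.061, -1.412]
contact_force: [1.0, 0.1, -1.4]
width: 0.0593
```

```bash
python3 - <<'E'
from h import *
p,R,s=tool();print(s['clock'],p,s['width'],s['contact_force'])
go((.551,-.132,.42),-14.2)
E
```

```text
3.5833 [0.52421578 0.10663544 0.40772224] 0.05926745849487507 [ 1.00938745  0.07877533 -1.42632784]
shift [-0.0125  0.0924  0.2216] turn -2.02
```

Emit:
apply_moves(targets=[-0.002,0.01,0.028,-0.5,0.05,-0.004,0.022,0.058,-1,0.05,-0.006,0.035,0.09,-2,0.05,-0.008,0.05,0.122,-2,0.05,-0.01,0.065,0.153,-2,0.05,-0.011,0.077,0.18,-2,0.05,-0.012,0.086,0.201,-2,0.05,-0.012,0.09,0.214,-2,0.05,-0.012,0.091,0.218,-2,0.05,-0.012,0.091,0.218,-2,0.05])

```text
clock: 4.42
ee_pos: [0.5502, -0.1267, 0.4175]
eef_rot: [1.392, 1.08, -1.392]
contact_force: [-0.1, 1.3, -2.0]
width: 0.0592
```

```bash
python3 - <<'E'
from h import *
p,R,s=tool();print(s['clock'],p,s['width'],s['contact_force'],s['joint_pos'])
go((.551,-.132,.42),-14.2)
for n in ('wrist','top'):
  m=robot.camera_model(n);im=robot.grab_frame(n)
  np.save(f'm3{n}.npy',m,allow_pickle=True);cv2.imwrite(f'pics/{n}3.png',im)
E
```

```text
4.4167 [ 0.55016908 -0.1267014   0.41751057] 0.059182848323723856 [-0.11090719  1.32304192 -2.03231942] [-0.16245549  0.41278125  0.40339934  1.97570422 -0.2225835   0.79552419
  0.11585062]
shift [-0.0025  0.0021  0.0049] turn -0.21
```

View pics/wrist3.png

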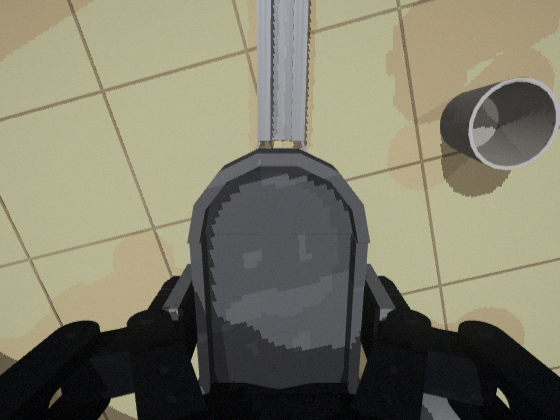

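```bash
python3 - <<'E'
from h import *
im=cv2.imread('pics/wrist3.png'); crop(im,230,0,340,160,5,'w3c.png') if 0 else crop(im,235,40,335,160,5,'w3c.png')
crop(im,240,0,330,60,6,'w3d.png')
E
```

```text
(no output)
```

View pics/w3c.png

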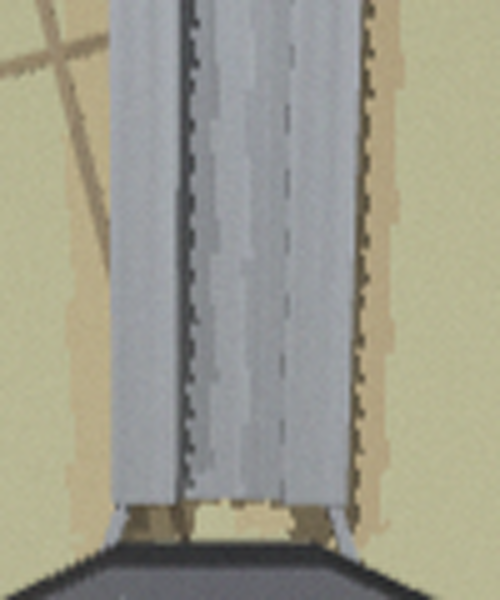

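View pics/w3d.png

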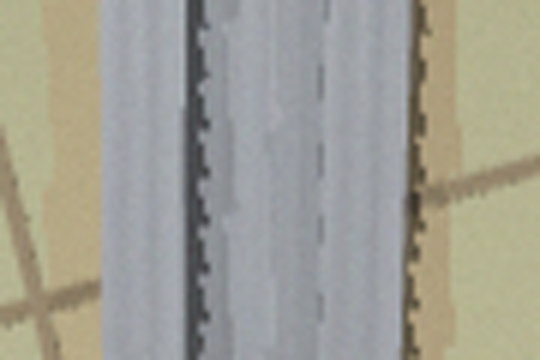

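```bash
python3 - <<'E'
from h import *
m=np.load('m3wrist.npy',allow_pickle=True).item();im=cv2.imread('pics/wrist3.png')
Lm,Lf,Rm,Rf=[at(m,p,.0155) for p in ((257.1,139.4),(256.7,0),(304,139.4),(308.4,0))]
for a,b in ((Lm,Lf),(Rm,Rf)): d=b-a; print(np.degrees(np.arctan2(d[1],d[0])),np.hypot(*d[:2]))
print('mouth',(Lm+Rm)/2,'width',np.linalg.norm(Lm-Rm),np.linalg.norm(Lf-Rf))
p,R,s=tool(); f=(Lf+Rf)/2;mo=(Lm+Rm)/2
print('in tool',R.T@(mo-p),R.T@(f-p)); d=f-mo;print(np.degrees(np.arctan2(d[1],d[0])), 'tool -z yaw',np.degrees(np.arctan2(-R[1,2],-R[0,2])))
# refine by refit with known rail outlines, top cam 0 image
def rail(x,y,yaw):
    a=np.radians(yaw);u=np.array([np.cos(a),np.sin(a)]);v=np.array([-u[1],u[0]])
    return [np.array([[*(np.array([x,y])+u*i+v*j),z] for i,j in c]) for c,z in (([(0,-.0235),(.15,-.0235),(.15,.0235),(0,.0235)],.0155),([(0,-.0105),(.15,-.0105),(.15,.0105),(0,.0105)],.0155))]
yaw=np.degrees(np.arctan2(d[1],d[0]))
i0=cv2.imread('pics/top0.png')
draw(i0,robot.camera_model('top'),rail(mo[0],mo[1],yaw),5.5,(200,130,340,220),'r0.png')
draw(im,m,rail(mo[0],mo[1],yaw),5,(235,0,335,160),'r3.png')
E
```

```text
74.76258988530435 0.12381790987309971
74.81944343160785 0.12382257684228662
mouth [ 0.56160816 -0.08960259  0.0155    ] width 0.046757362414151744 0.04663456930815023
in tool [ 0.40169252  0.00231587 -0.0364605 ] [ 0.40179807  0.00439699 -0.1602632 ]
74.79101719417984 tool -z yaw 75.75403498415102
```

View pics/r0.png

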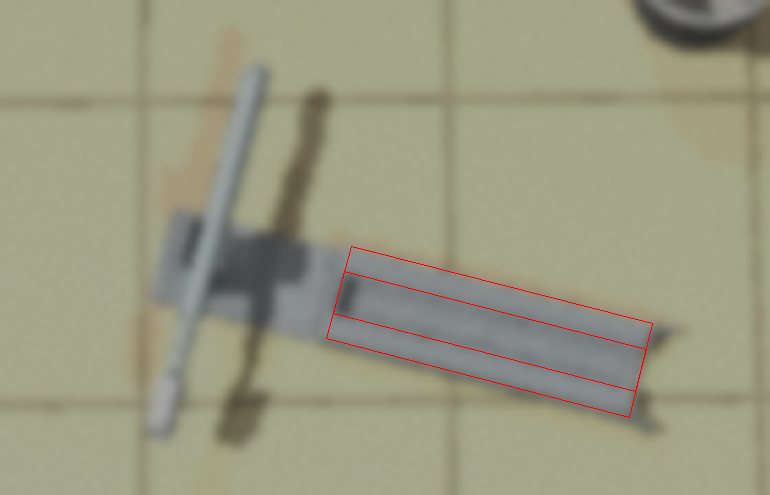

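View pics/r3.png

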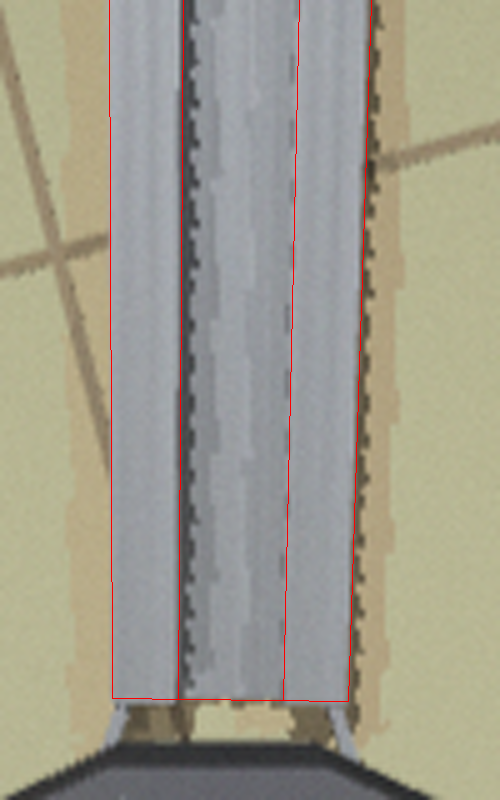

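```bash
cat >> h.py <<'E'
MO=np.array([.5616,-.0896]);YAW=74.8
U=np.array([np.cos(np.radians(YAW)),np.sin(np.radians(YAW))]);V=np.array([-U[1],U[0]])
def railpos(x,y=0): return MO+U*x+V*y
def inrail():
    p,R,s=tool();d=p[:2]-MO
    print('clk',round(s['clock'],2),'rail x,y %.4f %.4f z %.4f'%(d@U,d@V,p[2]),'yaw err %.2f'%(np.degrees(np.arctan2(-R[1,2],-R[0,2]))-YAW),'w',round(s['width'],4),'F',np.round(s['contact_force'],1))
E
python3 - <<'E'
from h import *
inrail(); go((*railpos(-.065),.20),YAW-90)
E
```

```text
clk 4.52 rail x,y -0.0368 0.0014 z 0.4172 yaw err 0.95 w 0.0595 F [ 0.5 -0.3 -2.3]
shift [0.2171 0.0011 0.0284] turn 0.95
```

Emit:
apply_moves(targets=[0.015,0.001,0.012,1,0.05,0.045,0.001,0.028,1,0.05,0.08,0.001,0.028,1,0.05,0.115,0.001,0.028,1,0.05,0.15,0.001,0.028,1,0.05,0.178,0.001,0.028,1,0.05,0.198,0.001,0.028,1,0.05,0.21,0.001,0.028,1,0.05,0.217,0.001,0.028,1,0.05,0.217,0.001,0.028,1,0.05])

```text
clock: 5.35
ee_pos: [0.5448, -0.1527, 0.1993]
eef_rot: [1.402, 1.073, -1.403]
contact_force: [-0.1, -0.6, -1.2]
width: 0.0593
```

```bash
python3 - <<'E'
from h import *
inrail(); go((*railpos(-.065),.20),YAW-90)
E
```

```text
clk 5.35 rail x,y -0.0653 -0.0004 z 0.1993 yaw err -0.06 w 0.0593 F [-0.1 -0.6 -1.2]
shift [-0.0007 -0.0004 -0.0003] turn -0.06
```

Now touch down gently to find the ledge.

Emit:
apply_moves(targets=[0.003,0,0,0,0.05,0.006,0,0,0,0.05,0.009,0,0,0,0.05,0.0095,0,0,0,0.05,0.0095,0,0,0,0.05])

```text
clock: 5.77
ee_pos: [0.5448, -0.1537, 0.191]
eef_rot: [1.404, 1.07, -1.403]
contact_force: [-0.1, -0.3, -1.4]
width: 0.0594
```

Emit:
apply_moves(targets=[0.001,0,0,0,0.05,0.001,0,0,0,0.05,0.001,0,0,0,0.05])

```text
clock: 6.02
ee_pos: [0.5447, -0.1538, 0.1898]
eef_rot: [1.404, 1.07, -1.403]
contact_force: [-0.5, 0.5, -0.8]
width: 0.0593
```

Emit:
apply_moves(targets=[0.001,0,0,0,0.05,0.001,0,0,0,0.05,0.001,0,0,0,0.05])

```text
clock: 6.27
ee_pos: [0.5447, -0.1537, 0.1887]
eef_rot: [1.404, 1.071, -1.404]
contact_force: [0.5, -0.9, -0.9]
width: 0.0597
```

Emit:
apply_moves(targets=[0.001,0,0,0,0.05,0.001,0,0,0,0.05,0.001,0,0,0,0.05])

```text
clock: 6.52
ee_pos: [0.5447, -0.1537, 0.1876]
eef_rot: [1.403, 1.071, -1.404]
contact_force: [-0.6, -0.1, -1.2]
width: 0.0593
```

Emit:
apply_moves(targets=[0.001,0,0,0,0.05,0.001,0,0,0,0.05,0.001,0,0,0,0.05])

```text
clock: 6.77
ee_pos: [0.5447, -0.1538, 0.1869]
eef_rot: [1.404, 1.07, -1.403]
contact_force: [-0.5, -0.6, 1.9]
width: 0.0594
```

Emit:
apply_moves(targets=[-0.005,0,0,0,0.05,-0.005,0,0,0,0.05,-0.005,0,0,0,0.05])

```text
clock: 7.02
ee_pos: [0.5448, -0.1537, 0.192]
eef_rot: [1.404, 1.07, -1.403]
contact_force: [-0.5, 0.2, -2.6]
width: 0.0596
```

```bash
python3 - <<'E'
from h import *
inrail(); go((*railpos(-.065),.1918),YAW-90)
for n in ('wrist','side'):
  m=robot.camera_model(n);im=robot.grab_frame(n);cv2.imwrite(f'pics/{n}4.png',im)
  if n=='side': crop(im,230,170,400,300,4.5,'side4c.png')
E
```

```text
clk 7.02 rail x,y -0.0662 -0.0006 z 0.1920 yaw err -0.13 w 0.0596 F [-0.5  0.2 -2.6]
shift [ 0.0002 -0.0006 -0.0012] turn -0.13
```

View pics/wrist4.png

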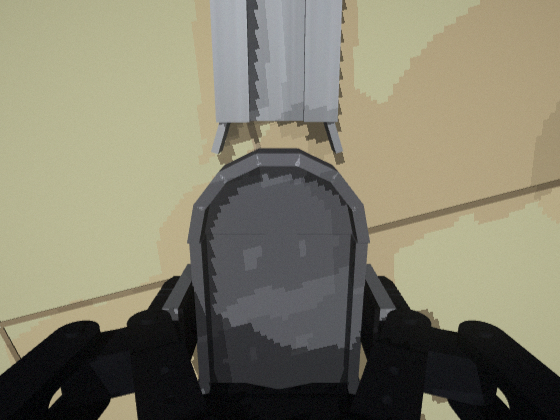

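View pics/side4c.png

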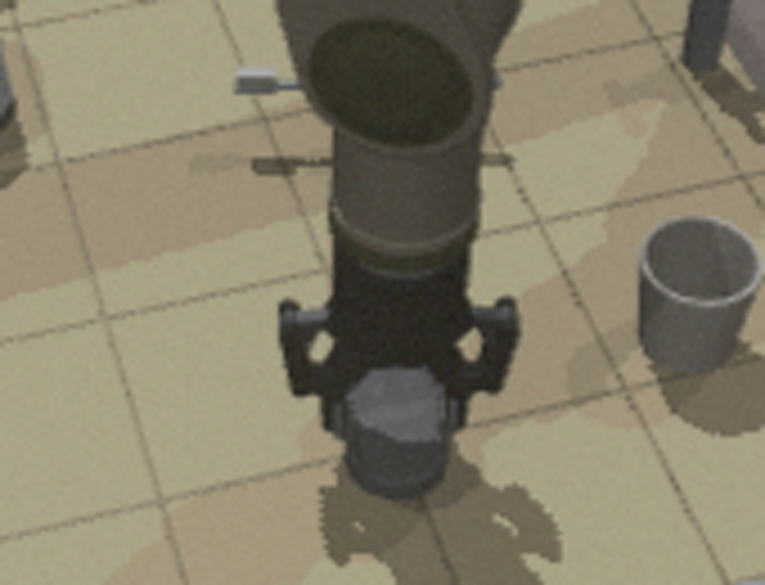

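Emit:
apply_moves(targets=[0,-0.0005,-0.008,0,0.05,0,-0.0005,-0.016,0,0.05,0,-0.0005,-0.024,0,0.05,0,-0.0005,-0.031,0,0.05,0,-0.0005,-0.038,0,0.05,0,-0.0005,-0.045,0,0.05,0,-0.0005,-0.052,0,0.05,0,-0.0005,-0.055,0,0.05,0,-0.0005,-0.055,0,0.05])

```text
clock: 7.87
ee_pos: [0.5591, -0.0994, 0.1917]
eef_rot: [1.403, 1.072, -1.402]
contact_force: [-0.5, -0.0, -2.2]
width: 0.0596
```

```bash
python3 - <<'E'
from h import *
inrail(); go((*railpos(-.011),.192),YAW-90)
m=robot.camera_model('wrist');im=robot.grab_frame('wrist');cv2.imwrite('pics/wrist5.png',im)
p,R,s=tool()
E
```

```text
clk 7.87 rail x,y -0.0101 -0.0002 z 0.1917 yaw err -0.05 w 0.0596 F [-0.5 -0.  -2.2]
shift [-0.0003 -0.0001  0.0009] turn -0.05
```

View pics/wrist5.png

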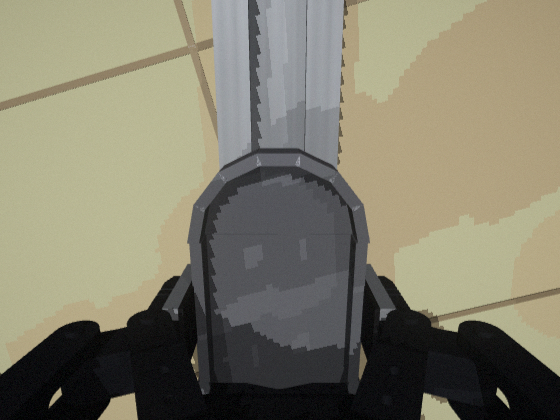

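Emit:
apply_moves(targets=[0,0,-0.01,0,0.05,0,0,-0.022,0,0.05,0,0,-0.035,0,0.05,0,0,-0.048,0,0.05,0,0,-0.061,0,0.05,0,0,-0.074,0,0.05,0,0,-0.087,0,0.05,0,0,-0.1,0,0.05,0,0,-0.11,0,0.05,0,0,-0.115,0,0.05])

```text
clock: 8.75
ee_pos: [0.5896, 0.0126, 0.1916]
eef_rot: [1.403, 1.072, -1.402]
contact_force: [-0.3, -0.2, -1.5]
width: 0.0593
```

Emit:
apply_moves(targets=[0,0,-0.003,0,0.05,0,0,-0.006,0,0.05,0,0,-0.009,0,0.05,0,0,-0.011,0,0.05,0,0,-0.011,0,0.05])

```text
clock: 9.17
ee_pos: [0.5922, 0.021, 0.1917]
eef_rot: [1.404, 1.07, -1.404]
contact_force: [0.4, 0.1, -2.3]
width: 0.0594
```

```bash
python3 - <<'E'
from h import *
inrail(); go((*railpos(.12),.192),YAW-90)
E
```

```text
clk 9.17 rail x,y 0.1147 -0.0005 z 0.1917 yaw err -0.15 w 0.0594 F [ 0.4  0.1 -2.3]
shift [-0.0003 -0.0005 -0.0053] turn -0.15
```

Creep to contact with the stop.

Emit:
apply_moves(targets=[0,0,-0.001,0,0.05,0,0,-0.002,0,0.05,0,0,-0.003,0,0.05,0,0,-0.004,0,0.05,0,0,-0.004,0,0.05])

```text
clock: 9.58
ee_pos: [0.5932, 0.025, 0.1917]
eef_rot: [1.404, 1.071, -1.403]
contact_force: [-0.1, -0.5, -1.0]
width: 0.0595
```

Emit:
apply_moves(targets=[0,0,-0.001,0,0.05,0,0,-0.002,0,0.05,0,0,-0.002,0,0.05,0,0,-0.002,0,0.05])

```text
clock: 9.92
ee_pos: [0.5936, 0.0263, 0.1917]
eef_rot: [1.403, 1.07, -1.404]
contact_force: [-0.2, -3.4, -1.0]
width: 0.0593
```

Emit:
apply_moves(targets=[0,0,-0.001,0,0.05,0,0,-0.0015,0,0.05,0,0,-0.0015,0,0.05])

```text
clock: 10.17
ee_pos: [0.5937, 0.0267, 0.1918]
eef_rot: [1.403, 1.069, -1.406]
contact_force: [-1.8, -6.9, 1.6]
width: 0.059
```

Emit:
apply_moves(targets=[0.001,0,0,0,0.05,0.0015,0,0,0,0.05,0.002,0,0,0,0.05,0.002,0,0,0,0.05])

```text
clock: 10.5
ee_pos: [0.5938, 0.0266, 0.19]
eef_rot: [1.403, 1.068, -1.405]
contact_force: [-2.9, -7.1, 3.6]
width: 0.0593
```

```bash
python3 - <<'E'
from h import *
inrail()
E
```

```text
clk 10.5 rail x,y 0.1205 -0.0006 z 0.1900 yaw err -0.23 w 0.0593 F [-2.9 -7.1  3.6]
```

Emit:
apply_moves(targets=[0,0,0,0,0.062,0,0,0,0,0.07,0,0,0,0,0.082,0,0,0,0,0.085,0,0,0,0,0.085])

```text
clock: 10.92
ee_pos: [0.5942, 0.0286, 0.1897]
eef_rot: [1.404, 1.071, -1.403]
contact_force: [0.1, 0.0, 0.9]
width: 0.0848
```

Emit:
apply_moves(targets=[-0.01,0,0,0,0.085,-0.03,0,0,0,0.085,-0.06,0,0,0,0.085,-0.095,0,0,0,0.085,-0.13,0,0,0,0.085,-0.16,0,0,0,0.085,-0.18,0,0,0,0.085,-0.19,0,0,0,0.085,-0.19,0,0,0,0.085,-0.19,0,0,0,0.085])

```text
clock: 11.75
ee_pos: [0.5938, 0.0285, 0.3796]
eef_rot: [1.404, 1.071, -1.403]
contact_force: [0.7, 0.4, -0.9]
width: 0.0852
```

```bash
python3 - <<'E'
from h import *
inrail()
m=robot.camera_model('wrist');im=robot.grab_frame('wrist');cv2.imwrite('pics/wrist6.png',im);np.save('m6.npy',m,allow_pickle=True)
h=railpos(.12);
draw(im,m,[stadium(*h,YAW,.116,.06,.044),stadium(*h,YAW,.108,.052,.044)],2,(150,0,400,290),'w6c.png')
E
```

```text
clk 11.75 rail x,y 0.1224 -0.0001 z 0.3796 yaw err -0.11 w 0.0852 F [ 0.7  0.4 -0.9]
```

View pics/w6c.png

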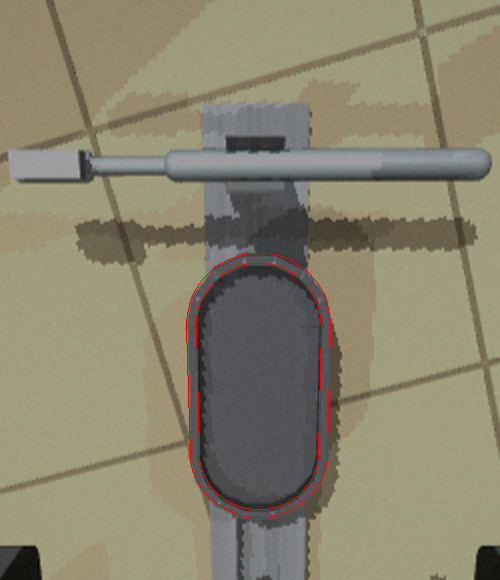

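```bash
python3 - <<'E'
from h import *
print(tool()[2]['joint_pos'])
go((.505,-.3165,.36),-90)
i=robot.grab_frame('top');cv2.imwrite('pics/top7.png',i);crop(i,360,110,500,250,5,'soaptop.png')
print(at('top',(459,155),.15),at('top',(433,184),.1),at('top',(445,180),.0))
E
```

```text
[-0.46336635  0.50964044  0.47091851  1.95216381 -0.32866994  0.75608436
 -0.06895894]
shift [0.0188 0.0057 0.3562] turn 74.68
[ 0.63882181 -0.42737821  0.15      ] [ 0.57738794 -0.37628307  0.1       ] [ 0.60655339 -0.44095527  0.        ]
```

View pics/soaptop.png

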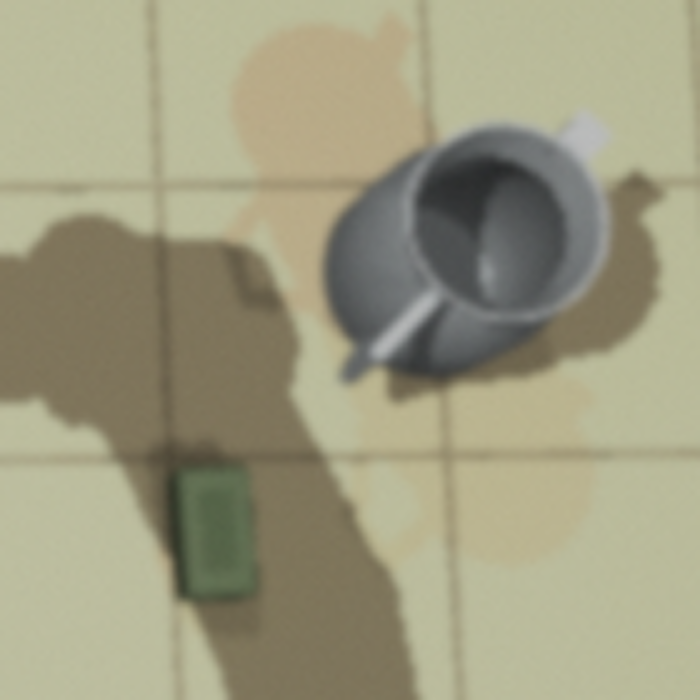

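Emit:
apply_moves(targets=[0.002,0.001,0.025,5,0.085,0.004,0.002,0.06,12,0.085,0.006,0.003,0.097,19,0.085,0.009,0.004,0.135,26,0.085,0.011,0.005,0.174,33,0.085,0.013,0.006,0.213,40,0.085,0.015,0.006,0.252,47,0.085,0.017,0.006,0.29,54,0.085,0.019,0.006,0.32,61,0.085,0.019,0.006,0.342,68,0.085])

```text
clock: 12.68
ee_pos: [0.5076, -0.3061, 0.3591]
eef_rot: [2.163, 0.116, -2.169]
contact_force: [-0.8, -0.0, -0.3]
width: 0.0846
```

```bash
python3 - <<'E'
from h import *
go((.505,-.3165,.36),-90)
E
```

```text
shift [-0.0009  0.0101  0.0037] turn 6.14
```

Emit:
apply_moves(targets=[0,0.01,0.004,6,0.085,0,0.01,0.004,6,0.085,0,0.01,0.004,6,0.085,0,0.01,0.004,6,0.085])

```text
clock: 13.02
ee_pos: [0.507, -0.3125, 0.3596]
eef_rot: [2.212, 0.019, -2.216]
contact_force: [0.2, -0.7, 0.7]
width: 0.0849
```

```bash
python3 - <<'E'
from h import *
go((.505,-.3165,.36),-90);print(tool()[2]['joint_pos'])
m=robot.camera_model('wrist');im=robot.grab_frame('wrist');cv2.imwrite('pics/wrist8.png',im);np.save('m8.npy',m,allow_pickle=True)
crop(im,200,100,360,260,4,'w8c.png')
E
```

```text
shift [-0.0004  0.004   0.002 ] turn 0.92
[-0.04796488  0.61861527  0.78776314  1.97723998 -0.60983685  0.80022394
 -0.46292804]
```

View pics/wrist8.png

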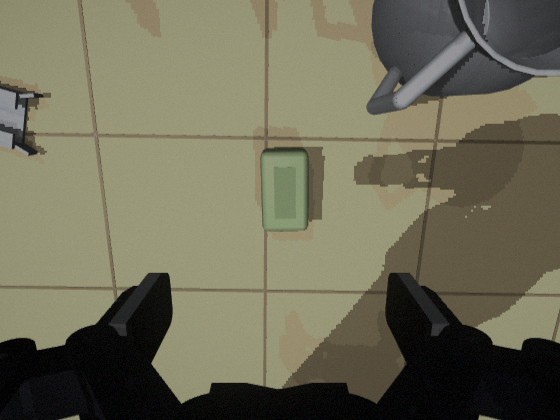

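View pics/w8c.png

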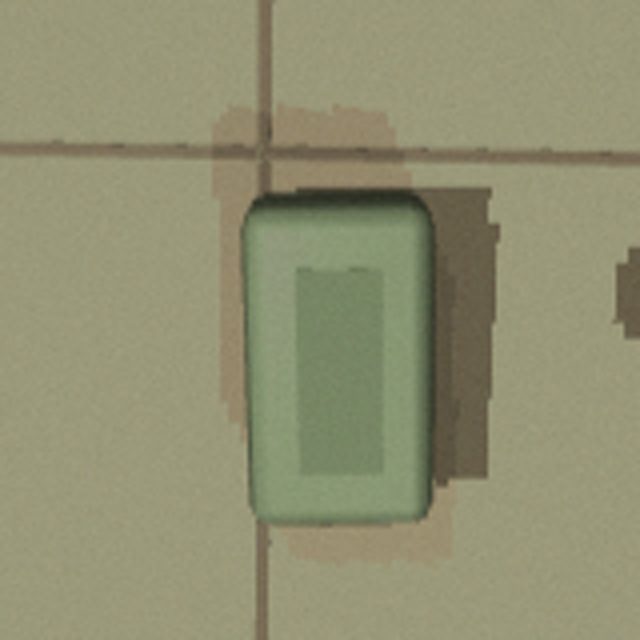

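```bash
python3 - <<'E'
from h import *
m=np.load('m8.npy',allow_pickle=True).item();im=cv2.imread('pics/wrist8.png')
c=[at(m,(200+x/4,100+y/4),.03) for x,y in ((297,268),(383,268),(384,474),(301,474))]
C=np.mean(c,0);print(C)
d=(c[0]+c[1]-c[2]-c[3]);yaw=np.degrees(np.arctan2(d[1],d[0]));print(yaw)
def rect(C,yaw,L,W,z):
    a=np.radians(yaw);u=np.array([np.cos(a),np.sin(a)]);v=np.array([-u[1],u[0]])
    return np.array([[*(C[:2]+u*i*L/2+v*j*W/2),z] for i,j in ((1,1),(1,-1),(-1,-1),(-1,1))])
draw(im,m,[rect(C,yaw,.07,.04,.03)],4,(200,100,360,260),'w8f.png')
go((C[0],C[1],.18),yaw-90)
E
```

```text
[ 0.50703736 -0.31747692  0.03      ]
1.8439028475765225
shift [ 0.1799  0.0054 -0.    ] turn -0.92
```

View pics/w8f.png

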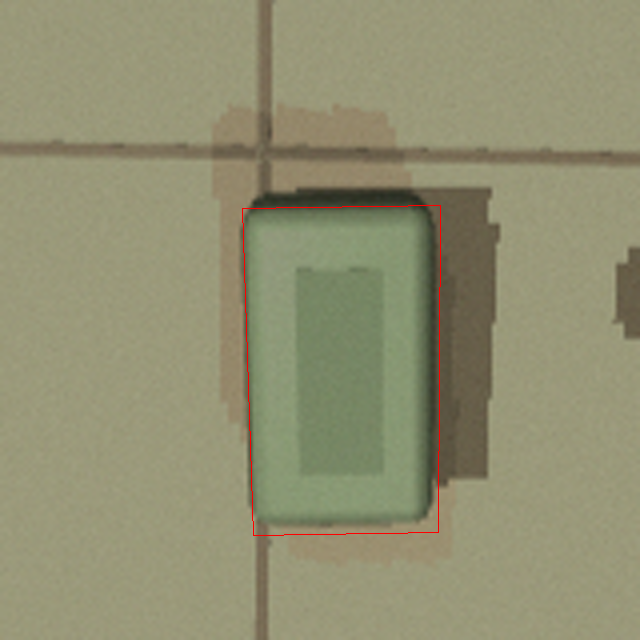

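Emit:
apply_moves(targets=[0.02,0.005,0,-0.9,0.085,0.05,0.005,0,-0.9,0.085,0.085,0.005,0,-0.9,0.085,0.115,0.005,0,-0.9,0.085,0.14,0.005,0,-0.9,0.085,0.158,0.005,0,-0.9,0.085,0.17,0.005,0,-0.9,0.085,0.175,0.005,0,-0.9,0.085,0.175,0.005,0,-0.9,0.085,0.175,0.005,0,-0.9,0.085])

```text
clock: 13.9
ee_pos: [0.507, -0.3185, 0.1864]
eef_rot: [2.208, 0.031, -2.206]
contact_force: [-0.2, -0.1, -0.4]
width: 0.085
```

```bash
python3 - <<'E'
from h import *
go((.5070,-.3175,.185),-88.2)
E
```

```text
shift [ 0.0014 -0.001  -0.    ] turn -0.19
```

Emit:
apply_moves(targets=[0.001,-0.001,0,0,0.06,0.001,-0.001,0,0,0.03,0.001,-0.001,0,0,0.03,0.001,-0.001,0,0,0.03,0.001,-0.001,0,0,0.03,0.001,-0.001,0,0,0.03,0.001,-0.001,0,0,0.03,0.001,-0.001,0,0,0.03], squeeze=25)

```text
clock: 14.57
ee_pos: [0.5069, -0.3176, 0.1854]
eef_rot: [2.209, 0.03, -2.206]
contact_force: [-0.7, 1.3, 6.8]
width: 0.0396
```

```bash
python3 - <<'E'
from h import *
p,R,s=tool();print(p,s['width'],s['contact_force'])
m=robot.camera_model('wrist');im=robot.grab_frame('wrist');cv2.imwrite('pics/wrist9.png',im);np.save('m9.npy',m,allow_pickle=True)
E
```

```text
[ 0.50686905 -0.31761641  0.18541048] 0.039570331793608006 [-0.65541458  1.26977634  6.76620411]
```

View pics/wrist9.png

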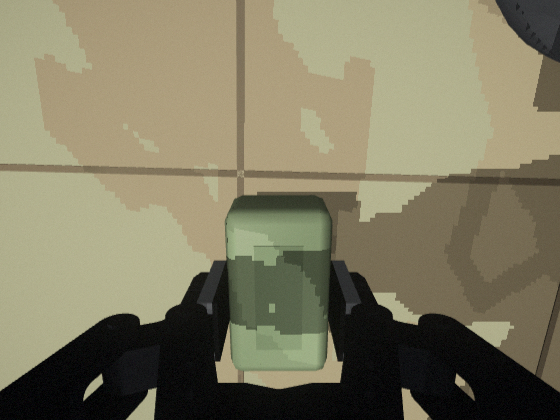

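```bash
python3 - <<'E'
from h import *
m=np.load('m9.npy',allow_pickle=True).item();p,R,s=tool()
for r in (205,212,369): print(r,R.T@(at(m,(278,r),.027)-p))
print(R.T@(at(m,(278,309),.03)-p))
go((*railpos(.12),.36),YAW-90)
E
```

```text
205 [ 0.15842337 -0.00056879 -0.03665948]
212 [ 0.15842057 -0.00057226 -0.03403827]
369 [ 0.15834846 -0.00066147  0.03348764]
[ 0.15538024 -0.00062047  0.00372419]
shift [-0.1745 -0.3413 -0.0958] turn -73.22
```

Emit:
apply_moves(targets=[-0.01,0,0,0,0.03,-0.035,0,0,0,0.03,-0.07,0,0,-3,0.03,-0.105,-0.015,-0.004,-9,0.03,-0.135,-0.04,-0.011,-15,0.03,-0.155,-0.07,-0.02,-21,0.03,-0.17,-0.103,-0.029,-27,0.03,-0.175,-0.138,-0.039,-33,0.03,-0.175,-0.174,-0.049,-39,0.03,-0.175,-0.208,-0.058,-45,0.03])

```text
clock: 15.45
ee_pos: [0.5589, -0.1062, 0.361]
eef_rot: [1.74, 0.753, -1.737]
contact_force: [0.7, -0.3, -1.2]
width: 0.0396
```

```bash
python3 - <<'E'
from h import *
inrail();go((*railpos(.12),.36),YAW-90)
E
```

```text
clk 15.45 rail x,y -0.0167 -0.0018 z 0.3610 yaw err -27.94 w 0.0396 F [ 0.7 -0.3 -1.2]
shift [ 0.001  -0.0656 -0.1199] turn -27.94
```

Emit:
apply_moves(targets=[0,-0.018,-0.033,-6,0.03,0,-0.035,-0.064,-12,0.03,0,-0.05,-0.09,-18,0.03,0,-0.06,-0.108,-23,0.03,0,-0.065,-0.117,-26,0.03,0,-0.066,-0.12,-28,0.03,0,-0.066,-0.12,-28,0.03,0,-0.066,-0.12,-28,0.03])

```text
clock: 16.12
ee_pos: [0.5932, 0.0226, 0.3599]
eef_rot: [1.407, 1.067, -1.408]
contact_force: [0.1, -0.2, -1.2]
width: 0.0397
```

```bash
python3 - <<'E'
from h import *
inrail();go((*railpos(.12),.26),YAW-90)
m=robot.camera_model('wrist');im=robot.grab_frame('wrist');cv2.imwrite('pics/wrist10.png',im);np.save('m10.npy',m,allow_pickle=True)
E
```

```text
clk 16.12 rail x,y 0.1166 -0.0010 z 0.3599 yaw err -0.45 w 0.0397 F [ 0.1 -0.2 -1.2]
shift [ 0.0999 -0.0011 -0.0035] turn -0.45
```

View pics/wrist10.png

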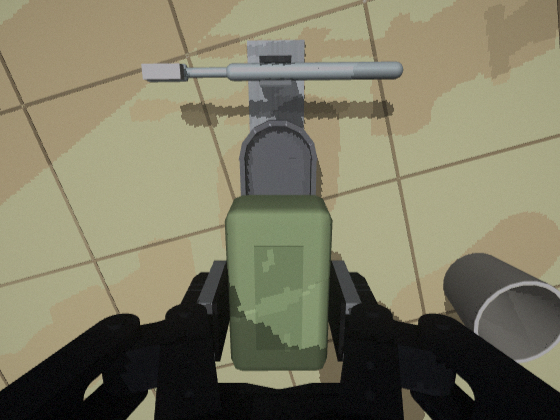

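Emit:
apply_moves(targets=[0.02,-0.001,-0.003,-0.4,0.03,0.045,-0.001,-0.003,-0.4,0.03,0.07,-0.001,-0.003,-0.4,0.03,0.09,-0.001,-0.003,-0.4,0.03,0.1,-0.001,-0.003,-0.4,0.03,0.11,-0.001,-0.003,-0.4,0.03,0.11,-0.001,-0.003,-0.4,0.03,0.11,-0.001,-0.003,-0.4,0.03])

```text
clock: 16.83
ee_pos: [0.5935, 0.0269, 0.25]
eef_rot: [1.401, 1.072, -1.401]
contact_force: [0.6, 0.7, -0.9]
width: 0.0395
```

```bash
python3 - <<'E'
from h import *
inrail();go((*railpos(.12),.2225),YAW-90)
m=robot.camera_model('wrist');im=robot.grab_frame('wrist');cv2.imwrite('pics/wrist11.png',im);np.save('m10.npy',m,allow_pickle=True)
h=railpos(.12);draw(im,m,[stadium(*h,YAW,.116,.06,.044),stadium(*h,YAW,.108,.052,.044)],1.4,(0,0,560,420),'w11.png')
E
```

```text
clk 16.83 rail x,y 0.1208 -0.0003 z 0.2500 yaw err 0.09 w 0.0395 F [ 0.6  0.7 -0.9]
shift [ 0.0275 -0.0003  0.0008] turn 0.09
```

View pics/w11.png

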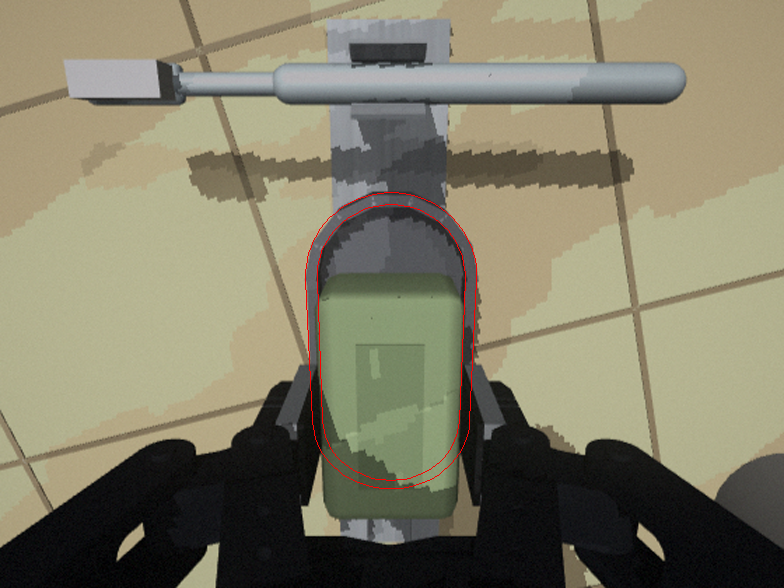

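Emit:
apply_moves(targets=[0.006,0,0,0,0.03,0.013,0,0,0,0.03,0.019,0,0,0,0.03,0.024,0,0,0,0.03,0.027,0,0,0,0.03,0.027,0,0,0,0.03,0.027,0,0,0,0.03])

```text
clock: 17.47
ee_pos: [0.5933, 0.0275, 0.2224]
eef_rot: [1.4, 1.074, -1.4]
contact_force: [-0.0, -0.2, -0.5]
width: 0.0396
```

Emit:
apply_moves(targets=[0.001,0,0,0,0.03,0.001,0,0,0,0.03,0.001,0,0,0,0.03])

```text
clock: 17.72
ee_pos: [0.5934, 0.0276, 0.2218]
eef_rot: [1.4, 1.073, -1.4]
contact_force: [0.3, -0.1, -1.6]
width: 0.0397
```

Emit:
apply_moves(targets=[0.001,0,0,0,0.03,0.001,0,0,0,0.03,0.001,0,0,0,0.03])

```text
clock: 17.97
ee_pos: [0.5934, 0.0276, 0.2207]
eef_rot: [1.4, 1.073, -1.4]
contact_force: [0.3, 0.9, -1.2]
width: 0.0392
```

Emit:
apply_moves(targets=[0.001,0,0,0,0.03,0.001,0,0,0,0.03,0.001,0,0,0,0.03])

```text
clock: 18.22
ee_pos: [0.5934, 0.0275, 0.2204]
eef_rot: [1.4, 1.073, -1.399]
contact_force: [-1.5, 0.5, 7.1]
width: 0.0391
```

Emit:
apply_moves(targets=[-0.0005,0,0,0,0.045,-0.0005,0,0,0,0.05,-0.0005,0,0,0,0.06,-0.0005,0,0,0,0.06,-0.0005,0,0,0,0.06])

```text
clock: 18.63
ee_pos: [0.5934, 0.0276, 0.2201]
eef_rot: [1.4, 1.073, -1.4]
contact_force: [0.1, -0.1, 0.7]
width: 0.06
```

Emit:
apply_moves(targets=[-0.005,0,0,0,0.06,-0.02,0,0,0,0.06,-0.045,0,0,0,0.07,-0.075,0,0,0,0.085,-0.105,0,0,0,0.085,-0.135,0,0,0,0.085,-0.15,0,0,0,0.085,-0.155,0,0,0,0.085,-0.155,0,0,0,0.085])

```text
clock: 19.38
ee_pos: [0.5934, 0.0276, 0.3765]
eef_rot: [1.401, 1.073, -1.397]
contact_force: [0.4, 0.3, -0.2]
width: 0.0851
```

```bash
python3 - <<'E'
from h import *
inrail()
m=robot.camera_model('wrist');im=robot.grab_frame('wrist');cv2.imwrite('pics/wrist12.png',im)
h=railpos(.12)
draw(im,m,[stadium(*h,YAW,.116,.06,.044),stadium(*h,YAW,.108,.052,.044)],2,(150,0,400,290),'w12c.png')
cv2.imwrite('pics/side12.png',robot.grab_frame('side'))
E
```

```text
clk 19.38 rail x,y 0.1215 0.0000 z 0.3765 yaw err 0.18 w 0.0851 F [ 0.4  0.3 -0.2]
```

View pics/w12c.png

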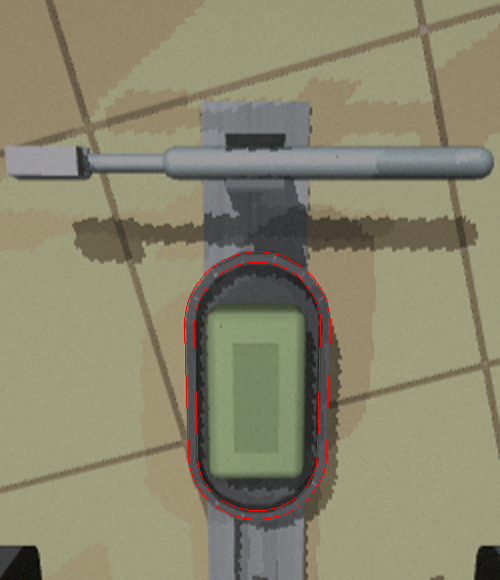

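View pics/side12.png

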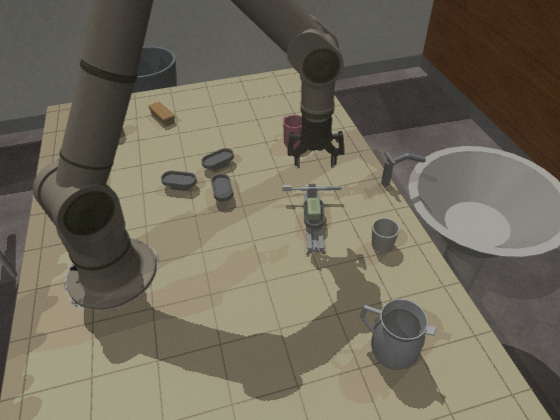

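```bash
python3 - <<'E'
from h import *
print(robot.finish_job())
E
```

```text
the job is handed in; nothing more can be done
None
```

The tray is home on the rail with the soap lying flat in it. I handed the job in at about 19.5 s of the 72 s allowed.

- **Tray:** I took the look-alike farthest from the base, about 0.60 m away. I touched it down on the ledge to set its height, entered it at the mouth and slid it in. It met the stop at rail x ≈ 120.5 mm, against the 120 mm expected, with about 7 N pushing back. I then lowered it onto the channel floor and released it.
- **Soap:** I gripped it across its 40 mm width and turned it to match the tray. I lowered it until the dish floor pushed back with about 7 N, let go and lifted clear.
- **Last checks:** In the final wrist picture, the tray outline predicted for the home position matches the tray to about 1 mm. It looks the same as before the soap went in. The soap lies flat inside the rim, and the mug, cup and jug look unmoved in the side picture. The gripper is open about 0.2 m above, touching nothing.
- **Disagreements:** My first rough tray positions from the fixed cameras differed from the wrist view by about 4–7 mm, and I used the wrist view. A dark object in the first side picture that I took for a tumbler turned out to be a fourth, shaded tray look-alike. It stands nearer the base at about 0.41 m, so the choice of tray was still right.

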